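# Line up the paint jars by size beside the spray booth

## Task

Stand the four capped paint jars on the four black pads of the aluminium strip in order of size: the smallest on the pad next to the white rinsing cup, the next larger on the following pad, and so on to the largest on the pad by the square tin. Each jar stands upright and centred on its pad, right way up and let go; do not knock any jar over on the way.

Things in the scene. Friction and masses are not known exactly. Their poses are not given: they have to be found in the camera images.
- jar_a: the smallest of four closed paint jars alike but for size: round, grey body, white screw cap; cap diameter 32 mm, total height 36 mm, cap 12 mm high at the top (body 2 mm narrower than the cap), about 40 g. It stands upright on the bench at the start. Origin: centre of its underside; z up along its axis.
- jar_b: the second smallest of four closed paint jars alike but for size: round, grey body, white screw cap; cap diameter 37 mm, total height 52 mm, cap 14 mm high at the top (body 2 mm narrower than the cap), about 70 g. It stands upright on the bench at the start. Origin: centre of its underside; z up along its axis.
- jar_c: the second largest of four closed paint jars alike but for size: round, grey body, white screw cap; cap diameter 42 mm, total height 70 mm, cap 16 mm high at the top (body 2 mm narrower than the cap), about 120 g. It stands upright on the bench at the start. Origin: centre of its underside; z up along its axis.
- jar_d: the largest of four closed paint jars alike but for size: round, grey body, white screw cap; cap diameter 48 mm, total height 92 mm, cap 18 mm high at the top (body 2 mm narrower than the cap), about 200 g. It stands upright on the bench at the start. Origin: centre of its underside; z up along its axis.
- pad_1: one of four identical black round rubber pads, 60 mm across and 3 mm thick, fixed in a straight row on the aluminium strip, 80 mm from centre to centre; which of the four names lies where in the row changes at every start. Origin: centre of its underside, on the strip's top face; its upper face, where a jar stands, is 3 mm higher.
- pad_2: one of four identical black round rubber pads, 60 mm across and 3 mm thick, fixed in a straight row on the aluminium strip, 80 mm from centre to centre; which of the four names lies where in the row changes at every start. Origin: centre of its underside, on the strip's top face; its upper face, where a jar stands, is 3 mm higher.
- pad_3: one of four identical black round rubber pads, 60 mm across and 3 mm thick, fixed in a straight row on the aluminium strip, 80 mm from centre to centre; which of the four names lies where in the row changes at every start. Origin: centre of its underside, on the strip's top face; its upper face, where a jar stands, is 3 mm higher.
- pad_4: one of four identical black round rubber pads, 60 mm across and 3 mm thick, fixed in a straight row on the aluminium strip, 80 mm from centre to centre; which of the four names lies where in the row changes at every start. Origin: centre of its underside, on the strip's top face; its upper face, where a jar stands, is 3 mm higher.
- strip: low aluminium strip fixed on the bench, 80 (its x) by 500 (its y) by 12 mm high, with the row of pads along its middle (x = 0; y = -120, -40, 40, 120 mm). At its ends (y = +205 and -205 mm) stand the rinsing cup and a square steel tin (55 by 55, 42 mm high, fixed); which is at which end changes. Origin: centre of its underside, z up.
- rinse_cup: white ceramic rinsing cup, round and open, 60 mm across the rim and 55 mm high, fixed on one end of the strip, 85 mm from the centre of the nearest pad. Origin: centre of its underside, 12 mm above the bench.
Not all that is in view belongs to the job. What is shaped like the jar_b but green or red is not meant.

How it is judged:
At the end, for the whole second after the job is handed in: From the rinsing cup towards the square tin the four pads carry the jars from smallest to largest; each jar's axis within 13 mm of its pad's centre along and across the strip, its foot on the pad (within 4 mm in height), upright within 0.1 rad, released and at rest (((y of rinse_cup in the frame of strip above 0 m and y of jar_a in the frame of strip between 0.107 and 0.133 m and y of jar_b in the frame of strip between 0.027 and 0.053 m and y of jar_c in the frame of strip between -0.053 and -0.027 m and y of jar_d in the frame of strip between -0.133 and -0.107 m) or (y of rinse_cup in the frame of strip below 0 m and y of jar_a in the frame of strip between -0.133 and -0.107 m and y of jar_b in the frame of strip between -0.053 and -0.027 m and y of jar_c in the frame of strip between 0.027 and 0.053 m and y of jar_d in the frame of strip between 0.107 and 0.133 m)) and x of jar_a in the frame of strip between -0.013 and 0.013 m and z of jar_a in the frame of strip between 0.011 and 0.019 m and angle between each of jar_a, jar_b, jar_c, jar_d's own z axis and vertical below 0.1 rad and linear speed of each of jar_a, jar_b, jar_c, jar_d below 0.02 m/s and angular speed of each of jar_a, jar_b, jar_c, jar_d below 0.2 rad/s and contact force between each of jar_a, jar_b, jar_c, jar_d and the fingers below 0.1 N and x of jar_b in the frame of strip between -0.013 and 0.013 m and z of jar_b in the frame of strip between 0.011 and 0.019 m and x of jar_c in the frame of strip between -0.013 and 0.013 m and z of jar_c in the frame of strip between 0.011 and 0.019 m and x of jar_d in the frame of strip between -0.013 and 0.013 m and z of jar_d in the frame of strip between 0.011 and 0.019 m); the robot touches nothing.
It fails at once if a jar is knocked over (tilted by more than 0.8 rad) (angle between any of jar_a, jar_b, jar_c, jar_d's own z axis and vertical above 0.8 rad).
It also fails if it takes over 96 s, if anything falls off the work surface, if the arm or the gripper's body presses on something with over 40 N, if the wrist force passes 120 N, or if a joint passes its speed limit or range.

## Robot

A 7-joint arm with a two-finger parallel gripper is mounted at the origin on the work surface. World frame = base frame: x ahead of the robot, y to its left, z up, the work surface at z = 0. Lengths are in m, angles in rad, forces in N, time in s.
With the tool pointing down it reaches from about 0.425 to 0.975 m from the base axis. Payload 16.7 kg.
Tool frame: the origin (TCP) lies midway between the tips of the shut fingers; the grasp point (between the pads) lies grasp_offset behind it (grasp_offset is the distance from the TCP to the grasp point, in m); z points along the fingers, y is the line along which they close (so a half turn about z gives the same grasp; the last joint's range is limited). The gripper opens to 85 mm and grips with 20 to 120 N. Pads are 22 mm wide; open, the fingers measure 114 mm over their backs; the gripper's body (76 mm by 85 mm) begins 54 mm behind the grasp point. The pads swing forward as they close: fully open they stand 13 mm farther back than shut.
Start: joints at [-1.319, 0.426, 0.074, 1.606, -0.034, 1.111, -0.067], TCP at [0.264, 0.621, 0.231] pointing down, gripper open.
Joint ranges: [-2.85, 2.85], [-0.5, 2.14], [-1.23, 1.37], [0.21, 2.46], [-1.02, 4.16], [0.16, 2.05], [-2.73, 2.73]. Speed limits (rad/s): [1.89, 1.89, 2.39, 2.39, 3.01, 3.01, 3.01].

## Interface

Orientations are given as a unit quaternion [w, x, y, z].
In Python, from rig import * gives the robot as it stands.
- The arm moves only by the shell command python3 -m handwheel 'ROWS' [FORCE]. ROWS is JSON, a list of rows, each a list of 7 numbers: the turn, a rotation vector about the tool's x, y, z in rad, then the shift along the tool's x, y, z in cm, then the closure, from 0 (fully open) to 1 (shut). A call has 1 to 8 rows; each row is the pose to reach, as a shift and turn from the pose commanded when the call began, along the tool's axes at that moment; what a row does not reach only later rows make up. A row lasts 1/10 s, in which the tool goes at most 50 mm and 8.59 degrees, less where a joint would pass 70% of its speed; a pose out of reach is approached as far as the arm can. A call with a gripper value outside its range is refused whole. The fingers move at their own pace and stop on an object; FORCE is the grip in N (left out, the last holds). Time passes only in rows, so rows that repeat a pose let the fingers close. It gives the time, the measured TCP pose, the force, the opening and the grip force at its end, in the units of the state.
- observe(): the state, without advancing time (a new reading comes with each control period).
- read_camera(name): name is "scene" or "top"; returns the picture (384x512x3 uint8, blue, green, red); there is no depth.
- camera_model(name): a dict with "camera_matrix" (3x3 intrinsics, pixels), "origin" and "rotation" of the camera in the world. Camera axes: x right, y down, z forward; pixel columns grow to the right and rows downward; lengths in m; the calibration is good to about 2 mm. A picture is of the moment at which its call begins. camera_model takes no time and is no camera call.
- sign_off(): hands the job in; it is judged then, once.
The state is a dict: "clock": time; "q": joint angles; "joint_velocities": joint speeds; "joint_torque": joint torques, N m; "eef_pos": TCP position; "tool_rot": TCP orientation; "ft_force": force on the tool from outside, world axes, zero at the start; "torque": the same for the moment, N m; "width": opening from 0.0 (shut) to 1.0 (fully open); "finger_force": force on a finger pad.
Only numpy, scipy, OpenCV 4.12 (cv2) and the standard library are available. Lean on these libraries where they do the work, as an engineer would, in place of code of your own. Each camera call takes 0.05 s, during which the arm holds its last target. There are 200 camera calls.

## Working session

There is one attempt and no reset: what is moved stays moved. The work goes in short steps, Python scripts to look and compute and a shell command to move; the robot and the scene stay as the last step left them, time stands still between calls to the robot, and variables do not carry over. Pictures are saved under pics/ and viewed, at most 14 in all, crops included, and the job is handed in when it is done.

```bash
ls; mkdir -p pics
python3 - <<'E'
from rig import *
import cv2
s=observe();print(s)
try: print(grasp_offset)
except Exception as e: print(e)
for n in("scene","top"):
    cv2.imwrite(f"pics/{n}0.png",read_camera(n)); print(n,camera_model(n))
E
```

```text
pics
{'clock': 0.0, 'q': array([-1.31848461,  0.42670487,  0.0738625 ,  1.60662362, -0.03408367,
        1.11078469, -0.06710709]), 'joint_velocities': array([ 5.27447139e-04, -3.33056834e-04,  2.11313395e-03,  8.62013514e-04,
        4.41174584e-04, -1.56852650e-03,  2.77727904e-05]), 'joint_torque': array([ 1.02132421e-03, -9.49843311e+01,  3.76073554e+00, -4.63501024e+01,
        1.91289315e-02,  1.04633358e-02,  3.92921731e-05]), 'eef_pos': array([0.2638615 , 0.62084537, 0.23062171]), 'tool_rot': array([-7.10356870e-05,  1.99577870e-01,  9.79881766e-01, -6.26509551e-04]), 'ft_force': array([ 0.13480528, -0.26827953,  0.31501775]), 'torque': array([-0.00491462, -0.00710384, -0.01455386]), 'finger_force': 0.0, 'width': 0.9996142162237596}
0.0187
scene {'camera_matrix': array([[378.25450098,   0.        , 258.6714285 ],
       [  0.        , 378.25450098, 188.75380749],
       [  0.        ,   0.        ,   1.        ]]), 'origin': array([0.80265104, 0.41909844, 0.76486954]), 'rotation': array([-0.08561946,  0.26688284,  0.91765873, -0.28168301])}
top {'camera_matrix': array([[445.49699146,   0.        , 253.61086267],
       [  0.        , 445.49699146, 192.55266635],
       [  0.        ,   0.        ,   1.        ]]), 'origin': array([ 0.47206766, -0.01468451,  0.96547043]), 'rotation': array([-0.03113795,  0.71622669, -0.69694207,  0.01793062])}
```

View pics/top0.png

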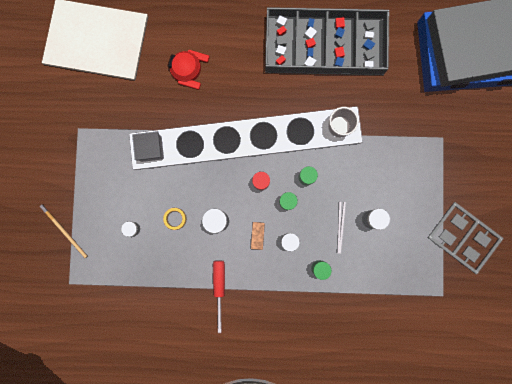

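View pics/scene0.png

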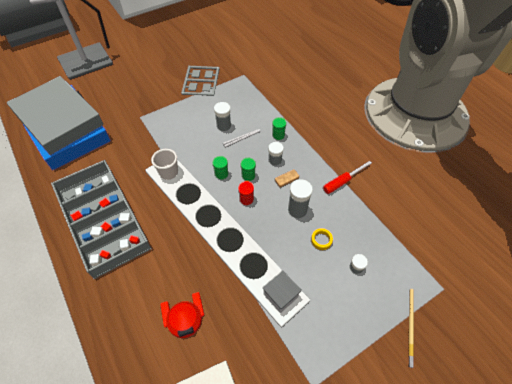

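The top view shows the caps at (130,229), (214,221), (290,242) and (377,219). The pads run from (190,144) to (300,131), with the tin at the left end (147,146) and the cup at the right end (342,122). The scene view agrees. Next I'll measure them.

```bash
cat > h.py <<'E'
from rig import *
import cv2, numpy as np
from scipy.spatial.transform import Rotation as R
def rot(q): return R.from_quat(np.roll(q,-1)).as_matrix()
def cast(n,px,z):
    m=camera_model(n); d=rot(m["rotation"])@np.linalg.inv(m["camera_matrix"])@np.array([*px,1.])
    o=m["origin"]; return (o+d*(z-o[2])/d[2])[:2]
def proj(n,p):
    m=camera_model(n); v=m["camera_matrix"]@rot(m["rotation"]).T@(np.array(p)-m["origin"]); return v[:2]/v[2]
def blobs(mask,lo,hi):
    c,_=cv2.findContours(mask.astype(np.uint8),cv2.RETR_EXTERNAL,cv2.CHAIN_APPROX_NONE)
    out=[]
    for k in c:
        if lo<cv2.contourArea(k)<hi:
            M=cv2.moments(k); out.append((M["m10"]/M["m00"],M["m01"]/M["m00"],cv2.contourArea(k)))
    return out
J=dict(a=(.032,.036,.012),b=(.037,.052,.014),c=(.042,.070,.016),d=(.048,.092,.018))
def delta(p,yaw_to=None):
    s=observe(); T=rot(s["tool_rot"]); d=np.array(p)-s["eef_pos"]
    return np.round(T.T@d*100,2)
E
python3 - <<'E'
from h import *
im={n:cv2.imread(f"pics/{n}0.png") for n in("scene","top")}
for n in im:
    hsv=cv2.cvtColor(im[n],cv2.COLOR_BGR2HSV)
    w=(hsv[...,1]<40)&(hsv[...,2]>170)
    k=(hsv[...,2]<45)
    for nm,m in(("white",w),("black",k)):
        for b in blobs(m,60,1200): print(n,nm,np.round(b,1),
          np.round(cast(n,b[:2],.015 if nm=="black" else .045),4))
E
```

```text
scene white [211.9 375.6 619. ] [0.8123 0.2936]
scene white [ 93.7 258.   63.5] [ 0.9115 -0.0271]
scene white [123.2 242.8  61. ] [ 0.8482 -0.0274]
scene white [ 95.3 230.   72.5] [ 0.8873 -0.0878]
scene white [123.7 216.5  62.5] [ 0.8239 -0.0872]
scene white [389.6 117.6 960.5] [0.119  0.0017]
scene black [ 29.2  22.9 401.5] [ 0.8158 -0.9985]
scene black [400.2   1.8  88. ] [-0.3523 -0.4258]
scene black [98.4 20.1 64.5] [ 0.612  -0.8909]
top white [290.4 241.8 241. ] [ 0.4365 -0.0749]
top white [128.  228.6 167.5] [0.4541 0.2612]
top white [243.7 226.9 235.5] [0.4643 0.0219]
top white [213.7 220.3 434.5] [0.4762 0.0843]
top white [130. 204. 458.] [0.5051 0.2596]
top white [157.1 173.5 136.5] [0.5703 0.2059]
top white [309.9  61.1  63.5] [ 0.8169 -0.1077]
top white [310.5  31.9  66. ] [ 0.8802 -0.1077]
top black [471.1  80.6 182. ] [ 0.7925 -0.4586]
top black [322.   70.2 329. ] [ 0.8085 -0.1373]
top black [434.2  33.3 181. ] [ 0.896  -0.3796]
top black [375.3  20.1 177. ] [ 0.9229 -0.2516]
top black [342.6  14.1 143. ] [ 0.9352 -0.1801]
top black [312.3  13.5 132. ] [ 0.9352 -0.1138]
top black [283.1  12.6 130. ] [ 0.936  -0.0498]
```

Run:
```python
from h import *
t=cv2.imread("pics/top0.png"); s=cv2.imread("pics/scene0.png")
for im,pts in((t,[(190,144),(227,139),(264,135),(300,131),(175,122),(130,229),(214,221),(290,242),(377,219),(110,200),(240,225),(400,200)]),(s,[(254,265),(188,194),(360,262),(222,108),(276,148),(300,188),(330,280)])):
    print([im[y,x].tolist() for x,y in pts])
def go(n,im,cent,kind):
    g=im.min(axis=2)
    m=(im.max(axis=2)<60) if kind=="pad" else (g>185)
    lab=cv2.connectedComponentsWithStats(m.astype(np.uint8),connectivity=4)
    for k,(x,y,h) in cent.items():
        i=lab[1][y,x]; print(n,k,i,lab[2][i],lab[3][i].round(2),cast(n,lab[3][i],h).round(4))
H={k:v[1]-v[2]/2 for k,v in J.items()}
go("top",t,{1:(190,144,.015),2:(227,139,.015),3:(264,135,.015),4:(300,131,.015)},"pad")
go("scene",s,{1:(254,265,.015),2:(230,239,.015),3:(208,216,.015),4:(188,194,.015)},"pad")
go("top",t,{"a":(130,229,H["a"]),"b":(290,242,H["b"]),"c":(377,219,H["c"]),"d":(214,221,H["d"])},"jar")
go("scene",s,{"a":(360,262,H["a"]),"b":(276,148,H["b"]),"c":(222,108,H["c"]),"d":(300,188,H["d"])},"jar")
```

```text
[[66, 63, 67], [70, 65, 69], [68, 65, 70], [64, 66, 65], [60, 71, 111], [245, 238, 238], [246, 241, 240], [244, 238, 238], [245, 239, 238], [169, 164, 165], [172, 167, 170], [171, 164, 166]]
[[52, 58, 59], [49, 52, 52], [249, 252, 247], [248, 252, 247], [248, 252, 247], [249, 252, 247], [180, 184, 182]]
top 1 0 [     0      0    512    384 191671] [255.03 192.86] [0.5373 0.001 ]
top 2 0 [     0      0    512    384 191671] [255.03 192.86] [0.5373 0.001 ]
top 3 0 [     0      0    512    384 191671] [255.03 192.86] [0.5373 0.001 ]
top 4 0 [     0      0    512    384 191671] [255.03 192.86] [0.5373 0.001 ]
scene 1 37 [241 254  26  25 502] [253.38 265.53] [0.6384 0.1506]
scene 2 33 [218 229  25  22 438] [229.87 239.53] [0.6498 0.0715]
scene 3 26 [196 206  24  21 383] [207.95 215.61] [ 0.6617 -0.0077]
scene 4 21 [177 184  23  20 350] [188.04 193.52] [ 0.6729 -0.0865]
top a 15 [121 222  15  15 178] [128.13 228.7 ] [0.4536 0.2655]
top b 17 [282 233  18  19 251] [290.1  241.89] [ 0.4363 -0.0743]
top c 14 [369 209  21  21 345] [379.09 218.65] [ 0.4887 -0.2512]
top d 13 [202 209  24  24 456] [213.82 220.34] [0.476  0.0799]
scene a 75 [352 254  16  15 189] [359.58 260.64] [0.449  0.2654]
scene b 24 [268 141  16  13 147] [275.54 146.95] [ 0.4316 -0.075 ]
scene c 3 [214 102  17  12 159] [221.73 107.16] [ 0.4836 -0.2526]
scene d 45 [290 179  23  19 338] [301.04 188.06] [0.4697 0.0783]
```

```bash
cat >> h.py <<'E'
def jars(n,im):
    import itertools
    m=(im.min(axis=2)>185).astype(np.uint8); L=cv2.connectedComponentsWithStats(m,connectivity=4)
    return L
def padpos(n,im,thr):
    L=cv2.connectedComponentsWithStats((im.max(axis=2)<thr).astype(np.uint8),connectivity=4); return L
E
python3 - <<'E'
from h import *
t=cv2.imread("pics/top0.png"); s=cv2.imread("pics/scene0.png")
L=padpos("top",t,90)
P=[]
for x,y in[(190,144),(227,139),(264,135),(300,131)]:
    i=L[1][y,x]; print(L[2][i],L[3][i].round(1)); P.append(cast("top",L[3][i],.015)); print(P[-1].round(4))
P=np.array(P); print(np.diff(P,axis=0), np.linalg.norm(np.diff(P,axis=0),axis=1))
for n,q in(("top",{"a":(128.13,228.7),"b":(290.1,241.89),"c":(379.09,218.65),"d":(213.82,220.34)}),("scene",{"a":(359.58,260.64),"b":(275.54,146.95),"c":(221.73,107.16),"d":(301.04,188.06)})):
    for k in q: print(n,k,cast(n,q[k],J[k][1]).round(4))
sc=observe();T=rot(sc["tool_rot"]);print(T.round(3))
E
```

```text
[177 131  26  26 545] [189.6 143.8]
[0.6397 0.1453]
[214 127  26  26 548] [226.4 139.6]
[0.6509 0.066 ]
[251 122  26  27 548] [263.2 135.3]
[ 0.6623 -0.0132]
[287 118  27  26 553] [300.  130.8]
[ 0.6739 -0.0922]
[[ 0.01120903 -0.07922877]
 [ 0.01139559 -0.07924394]
 [ 0.01157522 -0.07903142]] [0.08001775 0.08005911 0.0798746 ]
top a [0.4537 0.2637]
top b [ 0.4366 -0.0739]
top c [ 0.4886 -0.2491]
top d [0.4759 0.079 ]
scene a [0.4519 0.2666]
scene b [ 0.4352 -0.0702]
scene c [ 0.4872 -0.2449]
scene d [0.4741 0.0828]
[[-0.92   0.391 -0.   ]
 [ 0.391  0.92  -0.001]
 [-0.    -0.001 -1.   ]]
```

```bash
cat >> h.py <<'E'
PADS=dict(d=(.639,.148),c=(.6504,.0688),b=(.662,-.0105),a=(.6734,-.0894))
JAR=dict(a=(.4528,.2652),b=(.436,-.072),c=(.488,-.247),d=(.475,.081))
YT=np.array([.9898,.1425,0]); ZT=np.array([0,0,-1.])
TD=np.c_[np.cross(YT,ZT),YT,ZT]
def st(*targets):
    s=observe(); T=rot(s["tool_rot"])
    print("t",round(s["clock"],2),"tcp",s["eef_pos"].round(4),"w",round(s["width"],3),"f",s["ft_force"].round(1),"ff",round(s["finger_force"],1))
    rv=R.from_matrix(T.T@TD).as_rotvec().round(3)
    for p in targets: print(p,"turn",rv,"cm",(T.T@(np.array(p)-s["eef_pos"])*100).round(2))
E
python3 -m handwheel '[[0,0,1.026,-40.5,-41.4,0,0],[0,0,1.026,-40.5,-41.4,0,0],[0,0,1.026,-40.5,-41.4,0,0],[0,0,1.026,-40.5,-41.4,0,0],[0,0,1.026,-40.5,-41.4,0,0],[0,0,1.026,-40.5,-41.4,0,0],[0,0,1.026,-40.5,-41.4,0,0],[0,0,1.026,-40.5,-41.4,0,0]]' 40
python3 -c "
from h import *
st((*JAR['d'],.2),(*JAR['d'],.06))"
```

```text
clock: 0.9
eef_pos: [0.4098, 0.2466, 0.2313]
tool_rot: [-0.0, 0.657, 0.754, 0.0]
ft_force: [1.7, 0.9, -0.1]
width: 1.003
finger_force: 0.0
t 0.9 tcp [0.4098 0.2466 0.2313] w 1.003 f [ 1.7  0.9 -0.1] ff 0.0
(0.475, 0.081, 0.2) turn [-0.    -0.    -0.005] cm [-17.3    4.18   3.12]
(0.475, 0.081, 0.06) turn [-0.    -0.    -0.005] cm [-17.31   4.19  17.12]
```

```bash
python3 -m handwheel '[[0,0,0,-17.3,4.2,3,0],[0,0,0,-17.3,4.2,3,0],[0,0,0,-17.3,4.2,3,0],[0,0,0,-17.3,4.2,3,0],[0,0,0,-17.3,4.2,3,0]]'
python3 - <<'E'
from h import *
st((*JAR['d'],.06))
cv2.imwrite("pics/top1.png",read_camera("top")); cv2.imwrite("pics/scene1.png",read_camera("scene"))
for n in("top","scene"):
    print(n,proj(n,observe()["eef_pos"]))
E
```

```text
clock: 1.4
eef_pos: [0.4764, 0.0791, 0.2008]
tool_rot: [0.0, 0.657, 0.754, -0.001]
ft_force: [0.7, 0.8, 0.7]
width: 0.998
finger_force: 0.0
t 1.4 tcp [0.4764 0.0791 0.2008] w 0.998 f [0.7 0.8 0.7] ff 0.0
(0.475, 0.081, 0.06) turn [-0.001  0.001 -0.006] cm [ 0.22 -0.1  14.08]
top [204.73001875 219.92611022]
scene [306.07748337 156.35652968]
```

View pics/scene1.png

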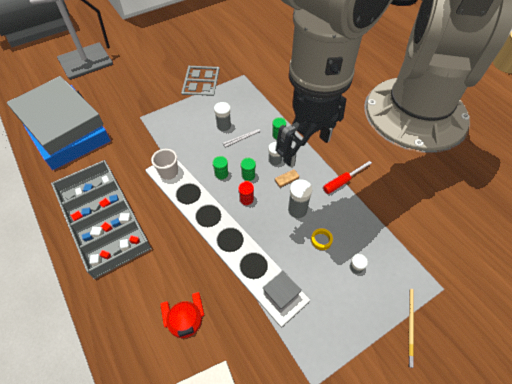

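The gripper is above jar_d: the fingertips are at about (290,155) and (322,132), and the TCP projects to (306,156). Next I'll descend and grip.

```bash
python3 -m handwheel '[[0,0,0,0.2,-0.1,5,0],[0,0,0,0.2,-0.1,9,0],[0,0,0,0.2,-0.1,12,0],[0,0,0,0.2,-0.1,14,0],[0,0,0,0.2,-0.1,14,0.3],[0,0,0,0.2,-0.1,14,1],[0,0,0,0.2,-0.1,14,1],[0,0,0,0.2,-0.1,14,1]]' 40
python3 -m handwheel '[[0,0,0,0,0,0,1],[0,0,0,0,0,0,1],[0,0,0,0,0,-1,1],[0,0,0,0,0,-4,1],[0,0,0,0,0,-8,1],[0,0,0,0,0,-8,1]]'
python3 - <<'E'
from h import *
p=PADS['d'];st((*p,.14),(*p,.075))
cv2.imwrite("pics/scene2.png",read_camera("scene"))
E
```

```text
clock: 2.3
eef_pos: [0.4751, 0.0859, 0.0626]
tool_rot: [0.0, 0.655, 0.756, 0.001]
ft_force: [-0.8, 0.5, 4.2]
width: 0.551
finger_force: 40.9
clock: 2.9
eef_pos: [0.4768, 0.0857, 0.146]
tool_rot: [0.001, 0.655, 0.756, 0.003]
ft_force: [0.4, 1.2, -3.7]
width: 0.546
finger_force: 42.4
t 2.9 tcp [0.4768 0.0857 0.146 ] w 0.546 f [ 0.4  1.2 -3.7] ff 42.4
(0.639, 0.148, 0.14) turn [ 0.006 -0.002 -0.001] cm [ 3.87 16.93  0.72]
(0.639, 0.148, 0.075) turn [ 0.006 -0.002 -0.001] cm [ 3.85 16.89  7.22]
```

View pics/scene2.png

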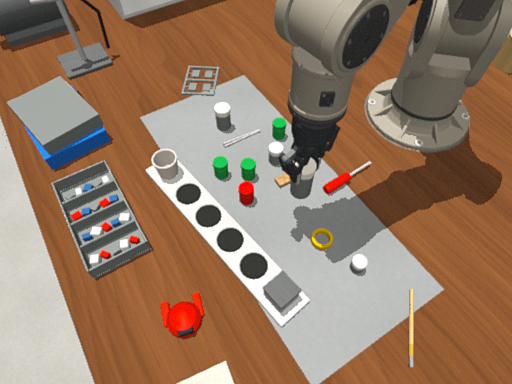

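```bash
python3 -m handwheel '[[0,0,0,1,4,0,1],[0,0,0,2,8,0,1],[0,0,0,3,12,0,1],[0,0,0,4,16,0,1],[0,0,0,4.3,16.9,0,1],[0,0,0,4.3,16.9,0,1],[0,0,0,4.3,16.9,0,1],[0,0,0,4.3,16.9,0,1]]'
python3 - <<'E'
from h import *
p=PADS['d'];st((p[0]-.0007,p[1]+.0046,.079))
cv2.imwrite("pics/scene3.png",read_camera("scene"))
t=read_camera("top");cv2.imwrite("pics/top3.png",t)
E
```

```text
clock: 3.75
eef_pos: [0.6346, 0.1512, 0.1412]
tool_rot: [-0.0, 0.655, 0.756, -0.0]
ft_force: [-0.1, 0.2, -1.7]
width: 0.546
finger_force: 42.7
t 3.75 tcp [0.6346 0.1512 0.1412] w 0.546 f [-0.1  0.2 -1.7] ff 42.7
(0.6383, 0.15259999999999999, 0.079) turn [-0.001 -0.    -0.001] cm [0.08 0.4  6.22]
```

View pics/scene3.png

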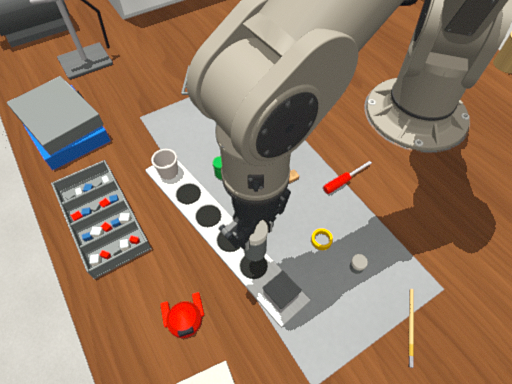

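Jar_d is held upright above its pad, with its foot at about (256,258) and the pad at (254,266). I'll lower it and check for contact.

```bash
python3 -m handwheel '[[0,0,0,0.1,0.4,2,1],[0,0,0,0.1,0.4,4,1],[0,0,0,0.1,0.4,5,1],[0,0,0,0.1,0.4,5.6,1],[0,0,0,0.1,0.4,6,1],[0,0,0,0.1,0.4,6.2,1],[0,0,0,0.1,0.4,6.2,1]]'
python3 - <<'E'
from h import *
p=PADS['d'];st((p[0]-.0007,p[1]+.0046,.078))
cv2.imwrite("pics/scene4.png",read_camera("scene")[180:320,180:340].repeat(4,0).repeat(4,1))
E
```

```text
clock: 4.55
eef_pos: [0.6396, 0.1534, 0.0796]
tool_rot: [0.0, 0.655, 0.756, 0.0]
ft_force: [-0.0, 0.3, -2.6]
width: 0.547
finger_force: 42.8
t 4.55 tcp [0.6396 0.1534 0.0796] w 0.547 f [-0.   0.3 -2.6] ff 42.8
(0.6383, 0.15259999999999999, 0.078) turn [ 0. -0. -0.] cm [-0.06 -0.14  0.16]
```

View pics/scene4.png

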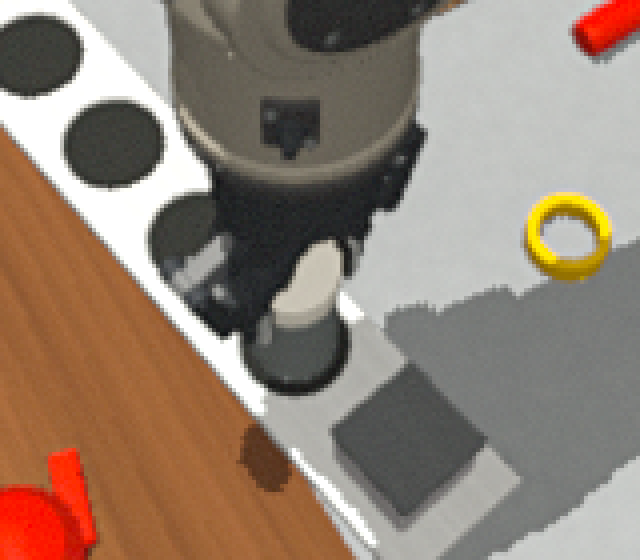

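The jar is well centred on the pad and about 1.5 mm above it. I'll lower it, release, and rise.

```bash
python3 -m handwheel '[[0,0,0,-0.05,-0.1,0.1,1],[0,0,0,-0.05,-0.1,0.2,1],[0,0,0,-0.05,-0.1,0.2,1],[0,0,0,-0.05,-0.1,0.2,1]]'
python3 -m handwheel '[[0,0,0,0,0,0,0.4],[0,0,0,0,0,0,0.2],[0,0,0,0,0,0,0],[0,0,0,0,0,0,0],[0,0,0,0,0,-2,0],[0,0,0,0,0,-6,0],[0,0,0,0,0,-11,0],[0,0,0,0,0,-12,0]]'
python3 - <<'E'
from h import *
p=JAR['c'];st((*p,.2))
E
```

```text
clock: 5.0
eef_pos: [0.6387, 0.1528, 0.0777]
tool_rot: [0.0, 0.655, 0.756, 0.0]
ft_force: [-1.8, -0.1, 6.2]
width: 0.547
finger_force: 43.3
clock: 5.8
eef_pos: [0.6409, 0.1528, 0.2027]
tool_rot: [0.002, 0.655, 0.756, 0.003]
ft_force: [1.2, -0.2, 0.0]
width: 1.002
finger_force: 0.0
t 5.8 tcp [0.6409 0.1528 0.2027] w 1.002 f [ 1.2 -0.2  0. ] ff 0.0
(0.488, -0.247, 0.2) turn [ 0.007 -0.001 -0.001] cm [-37.4  -20.81   0.09]
```

```bash
python3 -m handwheel '[[0,0,0,-37.4,-20.8,0,0],[0,0,0,-37.4,-20.8,0,0],[0,0,0,-37.4,-20.8,0,0],[0,0,0,-37.4,-20.8,0,0],[0,0,0,-37.4,-20.8,0,0],[0,0,0,-37.4,-20.8,0,0],[0,0,0,-37.4,-20.8,0,0],[0,0,0,-37.4,-20.8,0,0]]'
python3 -c "
from h import *
p=JAR['c'];st((*p,.2))"
```

```text
clock: 6.6
eef_pos: [0.495, -0.2226, 0.1974]
tool_rot: [0.0, 0.655, 0.756, 0.0]
ft_force: [1.4, -0.8, -0.4]
width: 1.001
finger_force: 0.0
t 6.6 tcp [ 0.495  -0.2226  0.1974] w 1.001 f [ 1.4 -0.8 -0.4] ff 0.0
(0.488, -0.247, 0.2) turn [ 0.001 -0.     0.   ] cm [-2.32 -1.04 -0.26]
```

```bash
python3 -m handwheel '[[0,0,0,-2.3,-1,0,0],[0,0,0,-2.3,-1,0,0],[0,0,0,-2.3,-1,0,0],[0,0,0,-2.3,-1,0,0]]'
python3 - <<'E'
from h import *
p=JAR['c'];st((*p,.041))
t=read_camera("top");s=read_camera("scene")
cv2.imwrite("pics/both5.png",np.hstack([t[60:260,120:460],s[60:260,130:470]]))
for n,im in(("top",t),("scene",s)):
    L=cv2.connectedComponentsWithStats((im.min(axis=2)>185).astype(np.uint8),connectivity=4)
    q=proj(n,(.639,.148,.107));i=[j for j in range(len(L[3])) if np.linalg.norm(L[3][j]-q)<12 and L[2][j][4]>60]
    for j in i: print(n,L[2][j],cast(n,L[3][j],.107).round(4))
E
```

```text
clock: 7.0
eef_pos: [0.4898, -0.2441, 0.1971]
tool_rot: [-0.0, 0.654, 0.756, 0.0]
ft_force: [0.2, 0.3, 0.8]
width: 0.998
finger_force: 0.0
t 7.0 tcp [ 0.4898 -0.2441  0.1971] w 0.998 f [0.2 0.3 0.8] ff 0.0
(0.488, -0.247, 0.041) turn [-0.    -0.     0.001] cm [-0.27 -0.21 15.61]
```

View pics/both5.png

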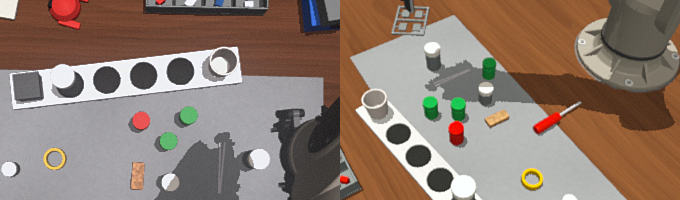

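Run:
```python
from h import *
e=observe()["eef_pos"]; ty=rot(observe()["tool_rot"])[:,1]
for n in("top","scene"):
    print(n,[proj(n,e+np.array([0,0,.013])+k*.05*ty).round(0) for k in(-1,0,1)], proj(n,(.639,.148,.107)))
t=read_camera("top");s=read_camera("scene")
for n,im,q in(("top",t,(183,137)),("scene",s,(253,248))):
    L=cv2.connectedComponentsWithStats((im.min(axis=2)>215).astype(np.uint8),connectivity=4);j=L[1][q[1],q[0]];print(n,L[2][j],L[3][j],cast(n,L[3][j],.107).round(4))
cv2.imwrite("pics/s6.png",cv2.resize(s[0:160,120:320],None,fx=4,fy=3.7)[:, :])
```

```text
top [array([402., 247.]), array([398., 217.]), array([394., 187.])] [180.60684461 135.75178997]
scene [array([233.,  54.]), array([216.,  63.]), array([199.,  72.])] [252.17964931 245.57509523]
top [ 130  107  232   62 4339] [249.37543213 137.3447799 ] [0.6391 0.0135]
scene [ 146  161  164  165 3373] [227.79958494 240.01067299] [0.6724 0.1129]
```

View pics/s6.png

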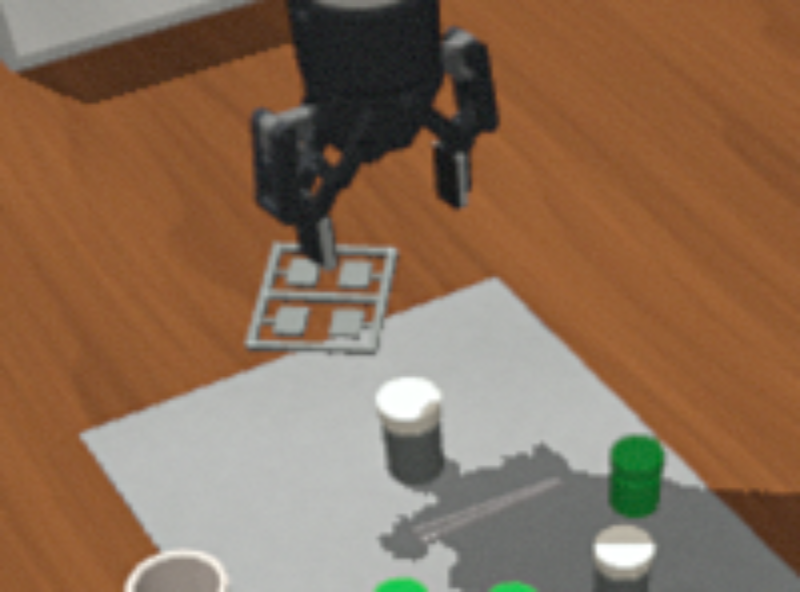

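The fingertips straddle the axis above jar_c, with their midpoint at about (217,61) against a predicted (216,63).

```bash
python3 -c "
from h import *
p=JAR['c'];st((*p,.041))"
python3 -m handwheel '[[0,0,0,0,0,5,0],[0,0,0,0,0,10,0],[0,0,0,0,0,13,0],[0,0,0,0,0,15,0],[0,0,0,0,0,15.5,0],[0,0,0,0,0,15.6,0]]'
python3 -c "
from h import *
p=JAR['c'];st((*p,.041))"
```

```text
t 7.2 tcp [ 0.4897 -0.2442  0.1973] w 1.001 f [ 0.   1.  -1.2] ff 0.0
(0.488, -0.247, 0.041) turn [-0.    -0.     0.002] cm [-0.25 -0.21 15.63]
clock: 7.8
eef_pos: [0.4893, -0.2449, 0.0412]
tool_rot: [-0.0, 0.655, 0.756, -0.0]
ft_force: [-0.4, -0.2, -0.2]
width: 0.995
finger_force: 0.0
t 7.8 tcp [ 0.4893 -0.2449  0.0412] w 0.995 f [-0.4 -0.2 -0.2] ff 0.0
(0.488, -0.247, 0.041) turn [-0.001 -0.     0.   ] cm [-0.19 -0.16  0.02]
```

```bash
python3 -m handwheel '[[0,0,0,-0.2,-0.15,0,0],[0,0,0,-0.2,-0.15,0,0.2],[0,0,0,-0.2,-0.15,0,0.5],[0,0,0,-0.2,-0.15,0,1],[0,0,0,-0.2,-0.15,0,1],[0,0,0,-0.2,-0.15,0,1],[0,0,0,-0.2,-0.15,0,1]]' 40
python3 -m handwheel '[[0,0,0,0,0,-1,1],[0,0,0,0,0,-4,1],[0,0,0,0,0,-8,1],[0,0,0,0,0,-9,1],[0,0,0,0,0,-9,1],[0,0,0,0,0,-9,1]]'
python3 -c "
from h import *
p=PADS['c'];st((*p,.130))"
```

```text
clock: 8.5
eef_pos: [0.4885, -0.2474, 0.042]
tool_rot: [0.0, 0.655, 0.756, 0.0]
ft_force: [-1.4, 1.2, 10.6]
width: 0.478
finger_force: 39.1
clock: 9.1
eef_pos: [0.4879, -0.2468, 0.1308]
tool_rot: [-0.0, 0.655, 0.756, 0.0]
ft_force: [-0.5, -0.1, -2.2]
width: 0.477
finger_force: 40.9
t 9.1 tcp [ 0.4879 -0.2468  0.1308] w 0.477 f [-0.5 -0.1 -2.2] ff 40.9
(0.6504, 0.0688, 0.13) turn [-0.    -0.     0.001] cm [28.91 20.6   0.09]
```

```bash
python3 -m handwheel '[[0,0,0,2.5,1.8,0,1],[0,0,0,6.5,4.6,0,1],[0,0,0,10.5,7.5,0,1],[0,0,0,14.5,10.3,0,1],[0,0,0,18.5,13.2,0,1],[0,0,0,22.5,16,0,1],[0,0,0,26.5,18.9,0,1],[0,0,0,28.9,20.6,0,1]]'
python3 -m handwheel '[[0,0,0,0,0,0,1],[0,0,0,0,0,0,1],[0,0,0,0,0,0,1]]'
python3 -c "
from h import *
p=PADS['c'];st((*p,.057))"
```

```text
clock: 9.9
eef_pos: [0.6511, 0.0726, 0.129]
tool_rot: [-0.001, 0.653, 0.757, -0.001]
ft_force: [-0.1, 0.3, -1.2]
width: 0.476
finger_force: 40.8
clock: 10.2
eef_pos: [0.65, 0.0666, 0.1303]
tool_rot: [-0.0, 0.655, 0.755, -0.001]
ft_force: [-0.3, 0.1, -1.0]
width: 0.477
finger_force: 40.8
t 10.2 tcp [0.65   0.0666 0.1303] w 0.477 f [-0.3  0.1 -1. ] ff 40.8
(0.6504, 0.0688, 0.057) turn [-0.002  0.001 -0.002] cm [0.22 0.09 7.33]
```

```bash
python3 -m handwheel '[[0,0,0,0.1,0.05,2,1],[0,0,0,0.1,0.05,5,1],[0,0,0,0.1,0.05,6.4,1],[0,0,0,0.1,0.05,7,1],[0,0,0,0.1,0.05,7.1,1],[0,0,0,0.1,0.05,7.1,1],[0,0,0,0.1,0.05,7.1,1]]'
python3 - <<'E'
from h import *
p=PADS['c'];st((*p,.0565))
cv2.imwrite("pics/scene7.png",cv2.resize(read_camera("scene")[150:290,150:310],None,fx=4,fy=4))
E
```

```text
clock: 10.9
eef_pos: [0.6518, 0.0691, 0.0614]
tool_rot: [0.0, 0.655, 0.756, 0.001]
ft_force: [0.1, -0.1, -2.0]
width: 0.473
finger_force: 40.9
t 10.9 tcp [0.6518 0.0691 0.0614] w 0.473 f [ 0.1 -0.1 -2. ] ff 40.9
(0.6504, 0.0688, 0.0565) turn [ 0.001 -0.    -0.   ] cm [-0.01 -0.14  0.48]
```

View pics/scene7.png

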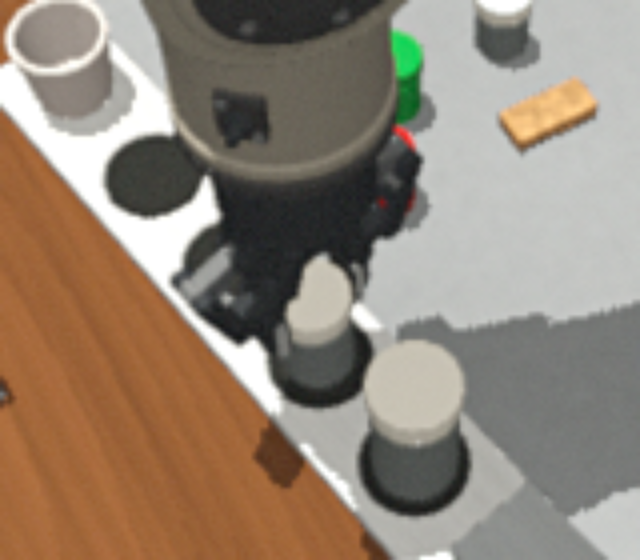

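Jar_d stands centred on its pad, with its foot at crop (412,470). Jar_c is over its own pad and still about 4 mm up.

```bash
python3 -m handwheel '[[0,0,0,0,-0.1,0.2,1],[0,0,0,0,-0.1,0.4,1],[0,0,0,0,-0.1,0.45,1],[0,0,0,0,-0.1,0.5,1],[0,0,0,0,-0.1,0.5,1]]'
python3 -m handwheel '[[0,0,0,0,0,0,0.4],[0,0,0,0,0,0,0.2],[0,0,0,0,0,0,0],[0,0,0,0,0,0,0],[0,0,0,0,0,-2,0],[0,0,0,0,0,-6,0],[0,0,0,0,0,-11,0],[0,0,0,0,0,-14,0]]'
python3 -c "
from h import *
p=JAR['b'];st((*p,.2))"
```

```text
clock: 11.45
eef_pos: [0.6505, 0.0691, 0.057]
tool_rot: [-0.0, 0.655, 0.756, 0.001]
ft_force: [-11.0, -0.1, 26.0]
width: 0.478
finger_force: 43.2
clock: 12.25
eef_pos: [0.651, 0.0686, 0.1986]
tool_rot: [0.001, 0.655, 0.756, 0.001]
ft_force: [0.2, 0.5, 0.3]
width: 0.998
finger_force: 0.0
t 12.25 tcp [0.651  0.0686 0.1986] w 0.998 f [0.2 0.5 0.3] ff 0.0
(0.436, -0.072, 0.2) turn [ 0.002  0.    -0.001] cm [-10.87 -23.28  -0.2 ]
```

```bash
python3 -m handwheel '[[0,0,0,-10.9,-23.3,0,0],[0,0,0,-10.9,-23.3,0,0],[0,0,0,-10.9,-23.3,0,0],[0,0,0,-10.9,-23.3,0,0],[0,0,0,-10.9,-23.3,0,0],[0,0,0,-10.9,-23.3,0,0],[0,0,0,-10.9,-23.3,0,0],[0,0,0,-10.9,-23.3,0,0]]'
python3 -m handwheel '[[0,0,0,0,0,5,0],[0,0,0,0,0,9,0],[0,0,0,0,0,9,0]]'
python3 - <<'E'
from h import *
p=JAR['b'];st((*p,.024))
cv2.imwrite("pics/scene8.png",cv2.resize(read_camera("scene")[70:230,200:380],None,fx=4,fy=3.7))
E
```

```text
clock: 13.05
eef_pos: [0.4361, -0.0715, 0.1957]
tool_rot: [0.0, 0.655, 0.756, 0.0]
ft_force: [-0.6, 0.7, 1.0]
width: 0.998
finger_force: 0.0
clock: 13.35
eef_pos: [0.4333, -0.0719, 0.1015]
tool_rot: [-0.002, 0.654, 0.756, -0.004]
ft_force: [0.0, -0.3, 0.6]
width: 0.998
finger_force: 0.0
t 13.35 tcp [ 0.4333 -0.0719  0.1015] w 0.998 f [ 0.  -0.3  0.6] ff 0.0
(0.436, -0.072, 0.024) turn [-0.008  0.002  0.001] cm [-0.04  0.33  7.75]
```

View pics/scene8.png

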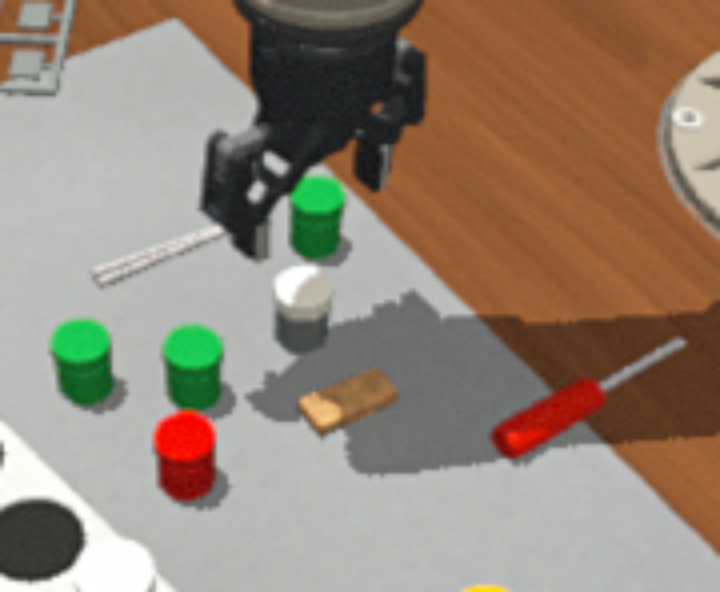

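The open gripper is above jar_b (white cap at crop (303,290)), and the green jar nearest the left finger is clear. I'll go down with the fingers slightly narrowed.

```bash
python3 -m handwheel '[[0,0,0,0,0,0,0.2],[0,0,0,0,0.1,2,0.2],[0,0,0,0,0.1,5,0.2],[0,0,0,0,0.1,7,0.2],[0,0,0,0,0.1,7.5,0.2],[0,0,0,0,0.1,7.5,0.2]]'
python3 -c "
from h import *
p=JAR['b'];st((*p,.024))"
```

```text
clock: 14.0
eef_pos: [0.4371, -0.0718, 0.0315]
tool_rot: [0.0, 0.655, 0.756, 0.001]
ft_force: [-0.2, -0.3, 0.4]
width: 0.799
finger_force: 0.0
t 14.0 tcp [ 0.4371 -0.0718  0.0315] w 0.799 f [-0.2 -0.3  0.4] ff 0.0
(0.436, -0.072, 0.024) turn [ 0.001 -0.     0.   ] cm [-0.   -0.11  0.75]
```

```bash
python3 -m handwheel '[[0,0,0,0,-0.1,0.5,0.2],[0,0,0,0,-0.1,0.7,0.2],[0,0,0,0,-0.1,0.7,0.4],[0,0,0,0,-0.1,0.7,1],[0,0,0,0,-0.1,0.7,1],[0,0,0,0,-0.1,0.7,1],[0,0,0,0,-0.1,0.7,1]]' 40
python3 -m handwheel '[[0,0,0,0,0,-1,1],[0,0,0,0,0,-4,1],[0,0,0,0,0,-8,1],[0,0,0,0,0,-9.5,1],[0,0,0,0,0,-9.5,1],[0,0,0,0,0,-9.5,1]]'
python3 -c "
from h import *
p=PADS['b'];st((*p,.12))"
```

```text
clock: 14.7
eef_pos: [0.4354, -0.0721, 0.0237]
tool_rot: [0.0, 0.655, 0.756, 0.0]
ft_force: [-1.0, -0.4, 9.2]
width: 0.419
finger_force: 38.9
clock: 15.3
eef_pos: [0.4351, -0.0717, 0.1184]
tool_rot: [-0.0, 0.655, 0.756, 0.0]
ft_force: [0.6, -0.4, -1.3]
width: 0.424
finger_force: 40.2
t 15.3 tcp [ 0.4351 -0.0717  0.1184] w 0.424 f [ 0.6 -0.4 -1.3] ff 40.2
(0.662, -0.0105, 0.12) turn [ 0.001 -0.001  0.   ] cm [ 2.81 23.34 -0.14]
```

```bash
python3 -m handwheel '[[0,0,0,0.4,3,0,1],[0,0,0,0.9,7,0,1],[0,0,0,1.4,11.5,0,1],[0,0,0,1.9,16,0,1],[0,0,0,2.4,20,0,1],[0,0,0,2.8,23.3,0,1],[0,0,0,2.8,23.3,0,1],[0,0,0,2.8,23.3,0,1]]'
python3 -m handwheel '[[0,0,0,0,0,0,1],[0,0,0,0,0,2,1],[0,0,0,0,0,5,1],[0,0,0,0,0,6.8,1],[0,0,0,0,0,7.4,1],[0,0,0,0,0,7.6,1],[0,0,0,0,0,7.6,1],[0,0,0,0,0,7.6,1]]'
python3 -c "
from h import *
p=PADS['b'];st((*p,.0387))"
```

```text
clock: 16.1
eef_pos: [0.661, -0.0116, 0.1161]
tool_rot: [-0.001, 0.655, 0.756, -0.001]
ft_force: [-0.5, 0.1, -1.1]
width: 0.413
finger_force: 40.3
clock: 16.9
eef_pos: [0.6623, -0.0112, 0.0433]
tool_rot: [0.0, 0.655, 0.756, 0.0]
ft_force: [-0.2, -0.3, 0.2]
width: 0.415
finger_force: 40.3
t 16.9 tcp [ 0.6623 -0.0112  0.0433] w 0.415 f [-0.2 -0.3  0.2] ff 40.3
(0.662, -0.0105, 0.0387) turn [ 0.001  0.    -0.   ] cm [ 0.08 -0.02  0.46]
```

```bash
python3 -m handwheel '[[0,0,0,0.1,0,0.2,1],[0,0,0,0.1,0,0.35,1],[0,0,0,0.1,0,0.45,1],[0,0,0,0.1,0,0.45,1],[0,0,0,0.1,0,0.45,1]]'
python3 -m handwheel '[[0,0,0,0,0,0,0.4],[0,0,0,0,0,0,0.2],[0,0,0,0,0,0,0],[0,0,0,0,0,0,0],[0,0,0,0,0,-2,0],[0,0,0,0,0,-6,0],[0,0,0,0,0,-11,0],[0,0,0,0,0,-15,0]]'
python3 -c "
from h import *
p=JAR['a'];st((*p,.2))"
```

```text
clock: 17.4
eef_pos: [0.662, -0.01, 0.0387]
tool_rot: [0.0, 0.655, 0.756, 0.0]
ft_force: [-3.1, 0.8, 12.4]
width: 0.417
finger_force: 41.3
clock: 18.2
eef_pos: [0.6617, -0.0105, 0.1902]
tool_rot: [0.0, 0.655, 0.756, 0.0]
ft_force: [1.5, -0.4, 0.6]
width: 0.998
finger_force: 0.0
t 18.2 tcp [ 0.6617 -0.0105  0.1902] w 0.998 f [ 1.5 -0.4  0.6] ff 0.0
(0.4528, 0.2652, 0.2) turn [ 0.001  0.    -0.001] cm [ 30.26 -16.76  -1.  ]
```

```bash
python3 -m handwheel '[[0,0,0,30.3,-16.8,0,0],[0,0,0,30.3,-16.8,0,0],[0,0,0,30.3,-16.8,0,0],[0,0,0,30.3,-16.8,0,0],[0,0,0,30.3,-16.8,0,0],[0,0,0,30.3,-16.8,0,0],[0,0,0,30.3,-16.8,0,0],[0,0,0,30.3,-16.8,0,0]]'
python3 -m handwheel '[[0,0,0,0,0,0,0],[0,0,0,0,0,4,0],[0,0,0,0,0,8,0],[0,0,0,0,0,10,0],[0,0,0,0,0,10,0],[0,0,0,0,0,10,0]]'
python3 - <<'E'
from h import *
p=JAR['a'];st((*p,.009))
cv2.imwrite("pics/scene9.png",cv2.resize(read_camera("scene")[130:310,250:450],None,fx=3,fy=3))
E
```

```text
clock: 19.0
eef_pos: [0.4482, 0.2712, 0.1876]
tool_rot: [-0.001, 0.652, 0.758, -0.0]
ft_force: [-0.2, -1.2, -0.1]
width: 1.0
finger_force: 0.0
clock: 19.6
eef_pos: [0.4531, 0.2647, 0.0883]
tool_rot: [0.0, 0.656, 0.755, -0.0]
ft_force: [0.5, -0.4, 1.5]
width: 0.999
finger_force: 0.0
t 19.6 tcp [0.4531 0.2647 0.0883] w 0.999 f [ 0.5 -0.4  1.5] ff 0.0
(0.4528, 0.2652, 0.009) turn [ 0.     0.001 -0.002] cm [ 0.06 -0.02  7.93]
```

View pics/scene9.png

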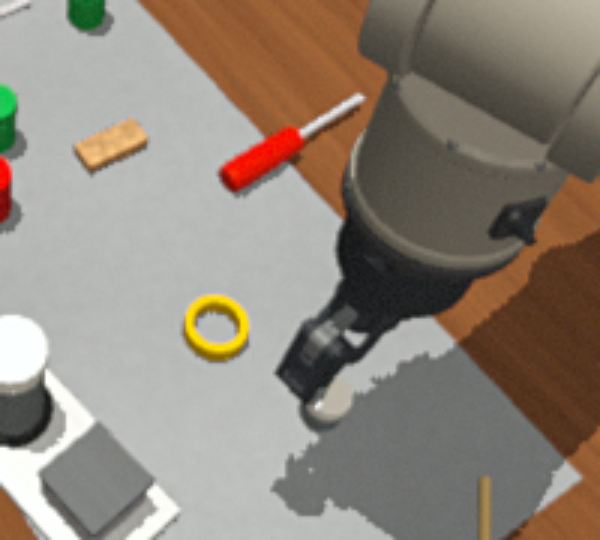

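Jar_a is below the gripper, with its cap at crop (327,400), and nothing is near it. I'll go down and grip.

```bash
python3 -m handwheel '[[0,0,0,0,0,4,0],[0,0,0,0,0,6.5,0],[0,0,0,0,0,7.6,0],[0,0,0,0,0,7.8,0],[0,0,0,0,0,7.8,0],[0,0,0,0,0,7.8,0.3]]' 40
python3 -m handwheel '[[0,0,0,0,0,0,0.4],[0,0,0,0,0,0,1],[0,0,0,0,0,0,1],[0,0,0,0,0,0,1],[0,0,0,0,0,0,1]]' 40
python3 -m handwheel '[[0,0,0,0,0,-1,1],[0,0,0,0,0,-4,1],[0,0,0,0,0,-8,1],[0,0,0,0,0,-12,1],[0,0,0,0,0,-14,1],[0,0,0,0,0,-14,1],[0,0,0,0,0,-14,1]]'
python3 -c "
from h import *
p=PADS['a'];st((*p,.15))"
```

```text
clock: 20.25
eef_pos: [0.4529, 0.2663, 0.0111]
tool_rot: [0.0, 0.655, 0.756, 0.001]
ft_force: [-0.1, 0.5, 0.5]
width: 0.861
finger_force: 0.0
clock: 20.75
eef_pos: [0.4523, 0.266, 0.0103]
tool_rot: [-0.0, 0.655, 0.756, 0.0]
ft_force: [-2.6, -0.5, 10.7]
width: 0.359
finger_force: 38.6
clock: 21.45
eef_pos: [0.452, 0.266, 0.1502]
tool_rot: [-0.0, 0.655, 0.756, 0.0]
ft_force: [0.3, 0.0, -0.3]
width: 0.358
finger_force: 39.7
t 21.45 tcp [0.452  0.266  0.1502] w 0.358 f [ 0.3  0.  -0.3] ff 39.7
(0.6734, -0.0894, 0.15) turn [ 0.    -0.001  0.   ] cm [-3.834e+01  1.684e+01 -1.000e-02]
```

```bash
python3 -m handwheel '[[0,0,0,-2.5,1.1,0,1],[0,0,0,-7,3.1,0,1],[0,0,0,-11.5,5.1,0,1],[0,0,0,-16,7,0,1],[0,0,0,-20.5,9,0,1],[0,0,0,-25,11,0,1],[0,0,0,-29.5,13,0,1],[0,0,0,-33,14.5,0,1]]'
python3 -m handwheel '[[0,0,0,-3,1.3,0,1],[0,0,0,-5.3,2.3,0,1],[0,0,0,-5.3,2.3,0,1],[0,0,0,-5.3,2.3,0,1],[0,0,0,-5.3,2.3,0,1]]'
python3 -c "
from h import *
p=PADS['a'];st((*p,.0255))"
```

```text
clock: 22.25
eef_pos: [0.643, -0.0434, 0.1484]
tool_rot: [-0.0, 0.655, 0.755, -0.001]
ft_force: [0.1, -0.3, -0.5]
width: 0.354
finger_force: 39.7
clock: 22.75
eef_pos: [0.6723, -0.0885, 0.1488]
tool_rot: [-0.001, 0.655, 0.756, -0.0]
ft_force: [-0.2, -0.1, -0.1]
width: 0.353
finger_force: 39.7
t 22.75 tcp [ 0.6723 -0.0885  0.1488] w 0.353 f [-0.2 -0.1 -0.1] ff 39.7
(0.6734, -0.0894, 0.0255) turn [-0.002 -0.001  0.001] cm [-0.11  0.11 12.33]
```

```bash
python3 -m handwheel '[[0,0,0,0,0,4,1],[0,0,0,0,0,8,1],[0,0,0,0,0,10.5,1],[0,0,0,0,0,11.6,1],[0,0,0,0,0,12,1],[0,0,0,0,0,12,1],[0,0,0,0,0,12,1]]'
python3 - <<'E'
from h import *
p=PADS['a'];st((*p,.0255))
cv2.imwrite("pics/scene10.png",cv2.resize(read_camera("scene")[120:300,130:310],None,fx=3.3,fy=3.3))
E
```

```text
clock: 23.45
eef_pos: [0.6738, -0.0893, 0.0312]
tool_rot: [0.001, 0.655, 0.756, 0.001]
ft_force: [0.2, 0.2, -0.5]
width: 0.357
finger_force: 39.7
t 23.45 tcp [ 0.6738 -0.0893  0.0312] w 0.357 f [ 0.2  0.2 -0.5] ff 39.7
(0.6734, -0.0894, 0.0255) turn [0.002 0.    0.   ] cm [-0.   -0.04  0.57]
```

View pics/scene10.png

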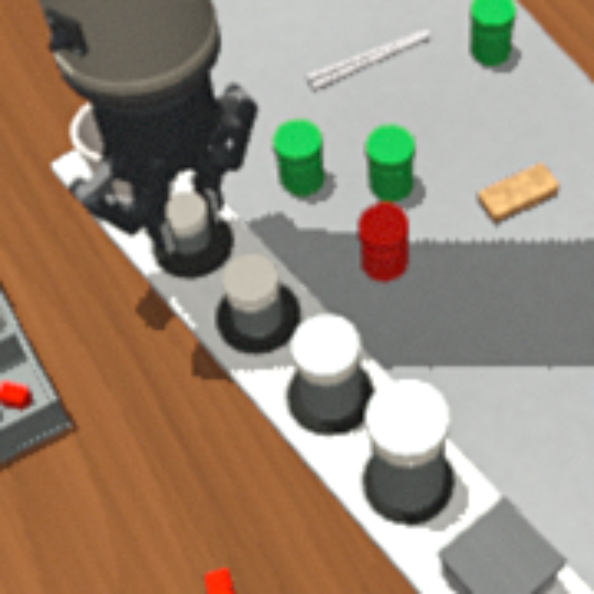

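All three placed jars stand centred on their pads, and jar_a is about 5 mm above its own. I'll lower it, release, and retreat.

```bash
python3 -m handwheel '[[0,0,0,0,0,0.2,1],[0,0,0,0,0,0.4,1],[0,0,0,0,0,0.55,1],[0,0,0,0,0,0.55,1],[0,0,0,0,0,0.55,1]]'
python3 -m handwheel '[[0,0,0,0,0,0,0.4],[0,0,0,0,0,0,0.2],[0,0,0,0,0,0,0],[0,0,0,0,0,0,0],[0,0,0,0,0,-2,0],[0,0,0,0,0,-6,0],[0,0,0,0,0,-11,0],[0,0,0,0,0,-16,0]]'
python3 -m handwheel '[[0,0,0,-4,-4,-4,0],[0,0,0,-8,-8,-8,0],[0,0,0,-12,-12,-8,0],[0,0,0,-16,-14,-8,0],[0,0,0,-20,-16,-8,0],[0,0,0,-20,-16,-8,0],[0,0,0,-20,-16,-8,0],[0,0,0,-20,-16,-8,0]]'
python3 - <<'E'
from h import *
t=read_camera("top");s=read_camera("scene")
H={'d':.107,'c':.085,'b':.067,'a':.051}
cv2.imwrite("pics/fin.png",np.vstack([cv2.resize(t[90:180,120:380],None,fx=3,fy=3),cv2.resize(s[140:320,130:320],(780,320))[:, :]]))
st()
for n,im in(("top",t),("scene",s)):
    for k,z in H.items():
        q=proj(n,(*PADS[k],z)); print(n,k,"expected cap top px",q.round(1),"expected foot",proj(n,(*PADS[k],.015)).round(1))
E
```

```text
clock: 24.0
eef_pos: [0.6733, -0.0893, 0.0254]
tool_rot: [0.0, 0.655, 0.756, 0.0]
ft_force: [-5.4, 2.4, 15.6]
width: 0.352
finger_force: 40.9
clock: 24.8
eef_pos: [0.6725, -0.0895, 0.1857]
tool_rot: [-0.0, 0.655, 0.756, -0.001]
ft_force: [-0.0, -0.1, 0.8]
width: 0.997
finger_force: 0.0
clock: 25.6
eef_pos: [0.5429, -0.3104, 0.2642]
tool_rot: [-0.0, 0.655, 0.755, 0.0]
ft_force: [0.1, -0.2, -0.8]
width: 1.002
finger_force: 0.0
t 25.7 tcp [ 0.5437 -0.3089  0.264 ] w 0.995 f [-0.4 -0.3 -0.2] ff 0.0
top d expected cap top px [180.6 135.8] expected foot [188.3 144.1]
top c expected cap top px [222.2 133.2] expected foot [225.1 139.8]
top b expected cap top px [262.  130.3] expected foot [261.9 135.4]
top a expected cap top px [300.1 127.4] expected foot [298.7 131. ]
scene d expected cap top px [252.2 245.6] expected foot [252.5 264.7]
scene c expected cap top px [227.  223.2] expected foot [229.  238.7]
scene b expected cap top px [204.7 202.7] expected foot [207.2 214.8]
scene a expected cap top px [184.9 184.1] expected foot [187.3 192.7]
```

View pics/fin.png

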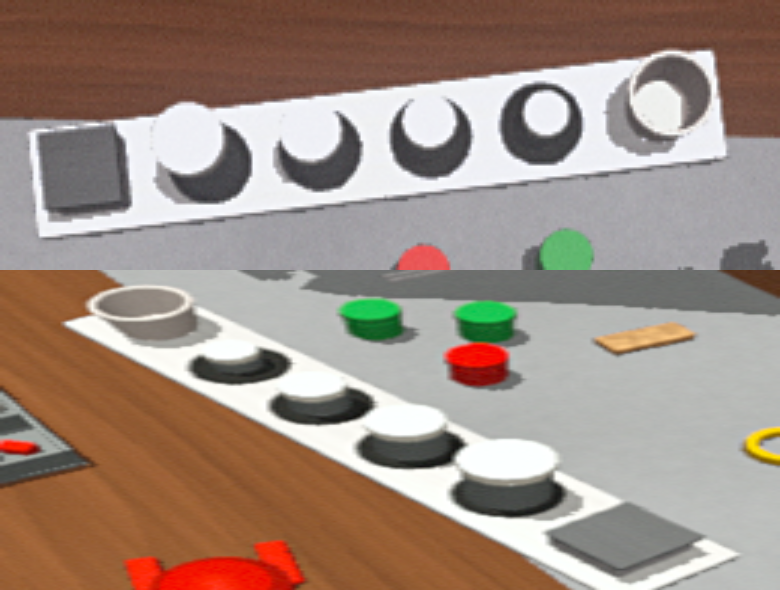

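All four jars stand upright and in order. In the top crop the cap centres are at (188,138), (311,133), (430,122) and (547,112), which puts each within about 2 mm of its pad centre.

```bash
python3 -c "
from h import *
print(sign_off())"
```

```text
the job is handed in; nothing more can be done
None
```

The four jars stand upright and released on their pads, smallest by the rinsing cup to largest by the tin, each within about 2 mm of centre in the final top view. The job was handed in at about 26 s of the 96 s allowed, and the judge returned no verdict.

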